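Check the long hand lever on the jeweller's bench

ROBOT

A 7-joint arm with a two-finger parallel gripper is mounted at the origin on the work surface. World frame = base frame: x ahead of the robot, y to its left, z up, the work surface at z = 0. Lengths are in m, angles in rad, forces in N, time in s.
With the tool pointing down it reaches from about 0.425 to 0.875 m from the base axis. Payload 4.7 kg.
Tool frame: the origin (TCP) lies at the very end of the fingers, on their centre line; the grasp point (between the pads) lies behind it (hold_point_z is the z of the grasp point in the tool frame, in m); z points along the fingers, y is the line along which they close (so a half turn about z gives the same grasp; the last joint's range is limited). The gripper opens to 85 mm and grips with 20 to 120 N. Pads are 22 mm wide; open, the fingers measure 114 mm over their backs; the gripper's body (76 mm by 85 mm) begins 54 mm behind the grasp point. The pads swing forward as they close: fully open they stand 13 mm farther back than shut.
Start: joints at [1.313, 0.321, -0.07, 1.45, 0.023, 1.371, -0.057], TCP at [0.174, -0.626, 0.231] pointing down, gripper open.
Joint ranges: [-2.86, 2.86], [-0.3, 2.09], [-1.38, 1.24], [0.06, 2.45], [-1.56, 4.7], [0.09, 2.05], [-2.69, 2.69]. Speed limits (rad/s): [2.57, 2.57, 3.14, 3.14, 3.14, 3.14, 3.14].

INTERFACE

Orientations are given as a unit quaternion [w, x, y, z].
In Python, from bench import * gives the robot as it stands.
- The arm moves only by the tool servo_tool, never from a script. Its argument "series" is one flat list of numbers, 7 for each row, row after row: the shift along the tool's x, y, z in mm, then the turn, a rotation vector about the tool's x, y, z in rad, then the finger opening in mm, from 0 to 85.4. In form: [tx, ty, tz, rx, ry, rz, jaw, tx, ty, tz, rx, ry, rz, jaw, ...]. A call has exactly 8 rows; each row is the pose to reach, as a shift and turn from the pose commanded when the call began, along the tool's axes at that moment; what a row does not reach only later rows make up. A row lasts 1/10 s, in which the tool goes at most 50 mm and 8.59 degrees, less where a joint would pass 70% of its speed; a pose out of reach is approached as far as the arm can. A call with a gripper value outside its range is refused whole. The fingers move at their own pace and stop on an object; "squeeze" is the grip in N (left out, the last holds). Time passes only in rows, so rows that repeat a pose let the fingers close, or fill a call up. It gives the time, the measured TCP pose, the force, the opening and the grip force at its end, in the units of the state.
- get_obs(): the state, without advancing time (a new reading comes with each control period).
- read_camera(name): name is "scene" or "top"; returns a dict with "color" (384x512x3 uint8, blue, green, red), "fx", "fy", "cx", "cy" (pixels), "dist" ([k1, k2, p1, p2, k3] as OpenCV has them; the pictures are not rectified), "view" (4x4, takes a point from world to camera coordinates). Camera axes: x right, y down, z forward; pixel columns grow to the right and rows downward; lengths in m; the calibration is good to about 2 mm. A picture is of the moment at which its call begins. There is no depth.
- job_done(): hands the job in; it is judged then, once.
The state is a dict: "time": time; "qpos": joint angles; "joint_velocities": joint speeds; "tau": joint torques, N m; "position": TCP position; "ee_rot": TCP orientation; "contact_force": force on the tool from outside, world axes, zero at the start; "wrist_torque": the same for the moment, N m; "gripper_width": finger opening in m; "gripper_force": force on a finger pad.
Only numpy, scipy, OpenCV 4.12 (cv2) and the standard library are available. Lean on these libraries where they do the work, as an engineer would, in place of code of your own. Each camera call takes 0.05 s, during which the arm holds its last target. There are 200 camera calls.

TASK

Two sprung hand levers stand on the jeweller's bench, each beside its grip bar. Check that the long one stops short of its bar: with the outside of the fingers, without gripping it, press it firmly in to its stop, let it spring all the way back out, then press it in to its stop again and finish while holding it there so that the gap can be seen. Do not force the lever or touch its bar with the fingers, and leave the short lever and everything loose on the bench alone.

Things in the scene. Friction and masses are not known exactly. Their poses are not given: they have to be found in the camera images.
- long_lever (a joint): long lever's angle in rad: 0 = sprung fully out, grows as pressed towards its bar; rigid stop at 0.36, where the lever lies parallel to the bar, 14 mm clear of it. It is a straight aluminium blade 130 mm long from the hinge, 8 mm thick, 20 mm high (95 to 115 mm above the bench), hinged at one end on an upright pin. Spring force at the press point: 3 N when out, 6.5 N just before the stop. Let go, it springs back to 0.
- long_press (a point): press point of the long lever: on the middle of its outer face (the face away from the bar), 95 mm from the hinge and 35 mm from the free end, 105 mm above the bench. It moves with the lever. x points level into the face, the way it is pressed; y along the blade to the free end; z up. From out to stop it travels 34 mm, turning 0.36 rad clockwise seen from above.
- long_bar: fixed round grip bar of the long lever, 190 mm long, 27 mm thick over its sleeve, level on two posts. Origin at its centre, 105 mm above the bench; y along the bar, x level from the lever's side to the far side, z up. Hinge pin at (-36, -62) mm; the lever, when out, leans 0.36 rad away from the bar. The perch at the pin rises to 124 mm; the foot below is a 110 x 200 x 12 mm plate.
- short_lever (a joint): angle of the short lever of the other stand in rad, 0 = out, 0.36 = in; sprung like the long one. It is a straight aluminium blade 85 mm long from the hinge, 8 mm thick, 20 mm high (95 to 115 mm above the bench), hinged at one end on an upright pin. To be left alone.
- short_press (a point): a point on the outer face of the short lever, 50 mm from its hinge and 35 mm from its free end, 105 mm above the bench; x into the face. Its stand is otherwise like the long lever's.
- bur_pot: bystander: open brass cup, 48 mm across, 42 mm high, in front of the long-lever stand; loose, to be left alone
- bead_jar: bystander: small lidded clear jar, 44 mm across, 45 mm high, in front of the short-lever stand; loose, to be left alone
- bezel_ring: bystander: brass ring lying flat between the two stands, 32 mm across, 12 mm high; loose, to be left alone
- hammer: bystander: hammer lying behind the stands, 220 mm long; loose, to be left alone
- driver: bystander: screwdriver lying behind the stands, 170 mm long; loose, to be left alone
- anvil: bystander: square steel bench block, 60 x 60 x 28 mm, at the left; loose, to be left alone
- brass_tin: bystander: open round brass tin, 90 mm across, 55 mm high, at the right; loose, to be left alone
Things that resemble listed ones, but are neither listed nor needed, are in the scene too. What is shaped like the part that bears long_lever but yellow is not meant.

How it is judged:
On the way, in this order (a step that is already met when the one before it is completed fails the run):
1. the long lever is pressed in to its stop by the fingers (value of joint long_lever above 0.335 rad and contact force between the fingers and long_lever above 2 N), for 0.1 s.
2. the long lever is let all the way back out (value of joint long_lever below 0.04 rad), for 0.1 s.
3. the long lever is pressed in to its stop again (all of step 1), for 0.1 s.
At the end, for the whole second after the job is handed in: The long lever is held in at its stop (joint above 0.335 rad) by the fingers with more than 2 N, the fingers are not on the bar, the short lever is out (below 0.05 rad) and no loose thing has moved more than 20 mm (all of step 3 and contact force between the fingers and long_bar below 0.5 N and value of joint short_lever below 0.05 rad and not (distance of any of bur_pot, bead_jar, bezel_ring, hammer, driver, anvil, brass_tin from where it was at the start of the episode above 0.02 m)); the arm keeps its last pose, push and grip.
It fails at once if the long lever is gripped or straddled by the fingers instead of pressed from outside (contact force between the fingers and long_lever above 0.5 N and x of the grasp point in the frame of long_press above 0 m).
It fails at once if the lever is forced (more than 45 N) (contact force between the fingers and long_lever above 45 N).
It fails at once if the fingers push on the bar of the long lever (contact force between the fingers and long_bar above 2 N).
It fails at once if the short lever is pressed (value of joint short_lever above 0.1 rad).
It fails at once if a loose thing on the bench is pushed or carried more than 20 mm (distance of any of bur_pot, bead_jar, bezel_ring, hammer, driver, anvil, brass_tin from where it was at the start of the episode above 0.02 m).
It also fails if it takes over 38 s, if anything falls off the work surface, if the arm or the gripper's body presses on something with over 40 N, if the wrist force passes 120 N, or if a joint passes its speed limit or range.

## Working session

There is one attempt and no reset: what is moved stays moved. The work goes in short steps, Python scripts to look and compute and a tool call to move; the robot and the scene stay as the last step left them, time stands still between calls to the robot, and variables do not carry over. Pictures are saved under pics/ and viewed, at most 10 in all, crops included, and the job is handed in when it is done.

Besides the shell and the picture viewer there is one more tool, called after "Request:" as name(argument=value, ...) on one line, values as JSON. servo_tool: Moves the arm, as the interface text tells. Its arguments: {"type":"object","properties":{"series":{"type":"array","items":{"type":"number"}},"squeeze":{"type":"number"}},"required":["series"]}

```bash
ls; mkdir -p pics; python3 - <<'E'
from bench import *
import cv2,pickle
o=get_obs();print({k:o[k] for k in('time','position','ee_rot','gripper_width','contact_force')}, [k for k in o])
d={n:read_camera(n) for n in('scene','top')}
pickle.dump(d,open('cams.pkl','wb'))
for n in d: cv2.imwrite(f'pics/{n}0.png',cv2.resize(d[n]['color'],(800,600),interpolation=cv2.INTER_CUBIC)); print(n,d[n]['fx'],d[n]['dist'],d[n]['view'])
E
```

```text
pics
{'time': 0.0, 'position': array([ 0.17430927, -0.62562453,  0.23021111]), 'ee_rot': array([-9.47231689e-04,  9.90778312e-01,  1.35489514e-01, -1.74006326e-04]), 'gripper_width': 0.08580550462824271, 'contact_force': array([0.33821084, 1.14012811, 0.06320696])} ['time', 'qpos', 'joint_velocities', 'tau', 'position', 'ee_rot', 'contact_force', 'wrist_torque', 'gripper_force', 'gripper_width']
scene 470.4956604445423 [-0.03474716  0.          0.          0.          0.        ] [[ 0.70440195  0.70970392 -0.01175752 -0.38356873]
 [ 0.56722364 -0.57278951 -0.59175122 -0.23601518]
 [-0.42670275  0.41016157 -0.80603489  1.634775  ]
 [ 0.          0.          0.          1.        ]]
top 454.5797934042728 [-0.07015193  0.          0.          0.          0.        ] [[-7.47071861e-02 -9.97205443e-01 -3.75166103e-04  1.33520418e-02]
 [-9.74644456e-01  7.30965585e-02 -2.11483043e-01  5.32441659e-01]
 [ 2.10919465e-01 -1.54336495e-02 -9.77381595e-01  1.30771420e+00]
 [ 0.00000000e+00  0.00000000e+00  0.00000000e+00  1.00000000e+00]]
```

View pics/scene0.png

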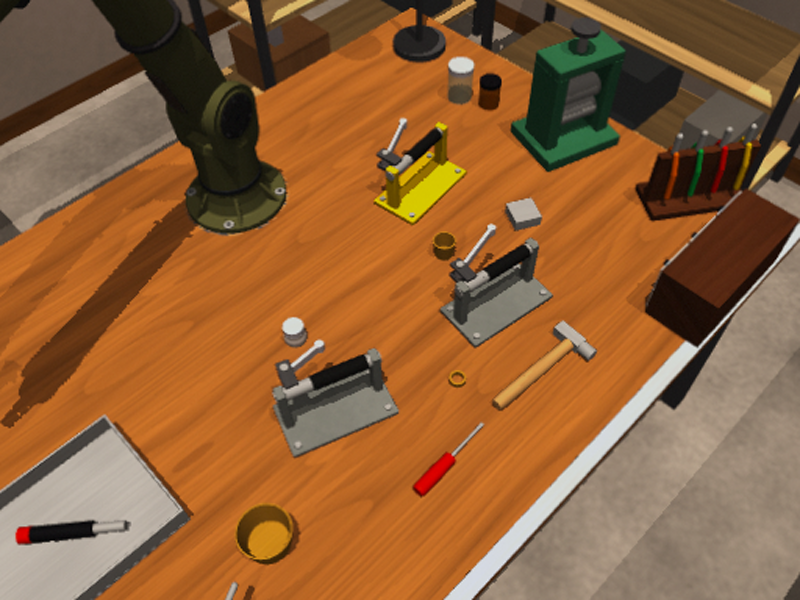

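View pics/top0.png

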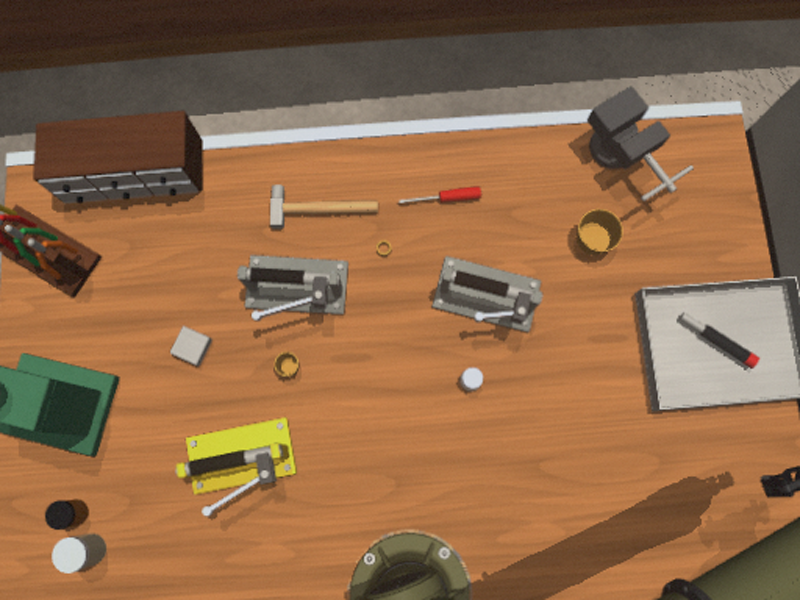

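The scene and top views show three stands. In top pixels they are grey with the longer blade at (295,285), grey with the shorter blade at (487,295), and yellow at (240,460), which is excluded. The long lever is the left grey one, with its pin near (318,298), its tip near (256,316) and the bur pot in front at (287,365). I'll confirm this in an enlarged crop.

```bash
python3 - <<'E'
import cv2,pickle,numpy as np
d=pickle.load(open('cams.pkl','rb'))
# top crop cols 145-235, rows 155-245 ; scene crop cols 275-365 rows 135-225
a=cv2.resize(d['top']['color'][160:220,145:235],None,fx=8,fy=8,interpolation=cv2.INTER_CUBIC)
cv2.imwrite('pics/ct.png',a)
b=cv2.resize(d['scene']['color'][138:223,270:365],None,fx=7,fy=7,interpolation=cv2.INTER_CUBIC)
cv2.imwrite('pics/cs.png',b); print(a.shape,b.shape)
E
```

```text
(480, 720, 3) (595, 665, 3)
```

View pics/ct.png

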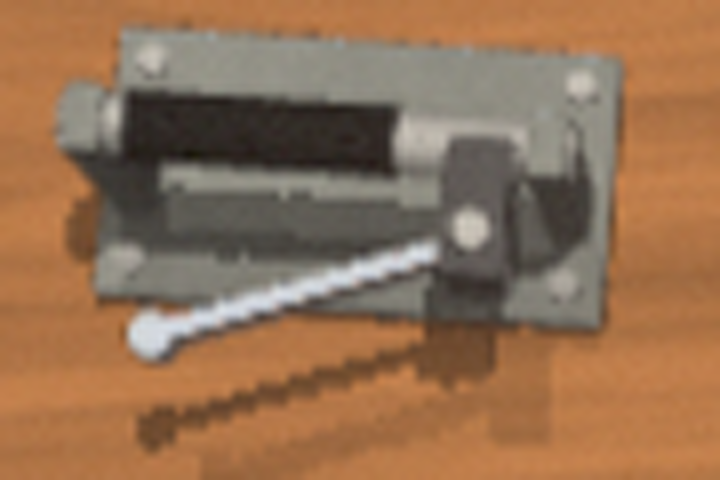

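View pics/cs.png

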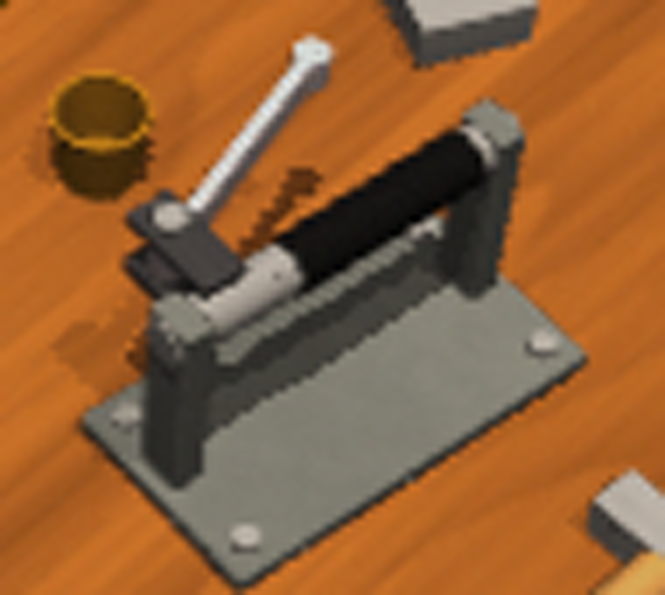

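The crops confirm grey perch and foot with the long blade. Pin and ball-end centres are at (471,229) and (150,334) in the top crop, and (172,215) and (313,52) in the scene crop. The plate corners are also clear.

```bash
cat > h.py <<'E'
import cv2,pickle,numpy as np
d=pickle.load(open('cams.pkl','rb'))
def px(n,u,v):  # crop px -> full px
    return (145+(u+.5)/8-.5,160+(v+.5)/8-.5) if n=='top' else (270+(u+.5)/7-.5,138+(v+.5)/7-.5)
def ray(n,p):
    c=d[n];K=np.array([[c['fx'],0,c['cx']],[0,c['fy'],c['cy']],[0,0,1]])
    q=cv2.undistortPoints(np.array([[p]],float),K,np.array(c['dist']))[0,0]
    V=np.array(c['view']);R=V[:3,:3];return -R.T@V[:3,3],R.T@np.r_[q,1]
def atz(n,p,z):
    o,r=ray(n,p);return o+r*(z-o[2])/r[2]
def tri(pt,ps):
    A=[];b=[]
    for n,p in(('top',pt),('scene',ps)):
        o,r=ray(n,p);r/=np.linalg.norm(r);M=np.eye(3)-np.outer(r,r);A.append(M);b.append(M@o)
    return np.linalg.lstsq(np.vstack(A),np.hstack(b),rcond=None)[0]
E
python3 - <<'E'
from h import *
np.set_printoptions(precision=4,suppress=True)
for nm,t,s,z in(('pin',(471,229),(172,215),.126),('ball',(150,334),(313,52),.115)):
    print(nm,tri(px('top',*t),px('scene',*s)),atz('top',px('top',*t),z),atz('scene',px('scene',*s),z))
ct=np.array([atz('top',px('top',*p),.012) for p in((125,28),(620,62),(603,327),(97,297))])
print(ct,'centre',ct.mean(0),[np.linalg.norm(ct[i]-ct[i-1]) for i in range(4)])
cs=np.array([atz('scene',px('scene',*p),.012) for p in((83,423),(240,588),(585,360))]);print(cs,'centre',(cs[0]+cs[2])/2,np.linalg.norm(np.diff(cs,axis=0),axis=1))
e=ct[0]-ct[1]+ct[3]-ct[2];y=np.arctan2(e[1],e[0]);e2=cs[2]-cs[1]
print('bar y dir',y,np.arctan2(e2[1],e2[0]))
pt=atz('top',px('top',471,229),.126);b=atz('top',px('top',150,334),.115);v=b-pt
print('lever dir',np.arctan2(v[1],v[0]),np.hypot(*v[:2]))
p=atz('top',(287*.64,365*.64),.042);print('pot top',p)
E
```

```text
pin [0.5547 0.1266 0.1273] [0.5548 0.1265 0.126 ] [0.5541 0.1277 0.126 ]
ball [0.5283 0.2456 0.112 ] [0.5275 0.2449 0.115 ] [0.53   0.2436 0.115 ]
[[0.6748 0.2713 0.012 ]
 [0.6459 0.0764 0.012 ]
 [0.54   0.0892 0.012 ]
 [0.5666 0.2853 0.012 ]] centre [0.6069 0.1806 0.012 ] [np.float64(0.1091173363856671), np.float64(0.19699910559550635), np.float64(0.1067100978264868), np.float64(0.19794182121349094)]
[[0.5461 0.0872 0.012 ]
 [0.6514 0.072  0.012 ]
 [0.6792 0.2669 0.012 ]] centre [0.6127 0.177  0.012 ] [0.1064 0.1969]
bar y dir 1.4296554161946837 1.4290471751795204
lever dir 1.7976075390372435 0.12151997439882309
pot top [0.4405 0.2013 0.042 ]
```

Request:
servo_tool(series=[42,-25,0,0,0,0.05,0,85,-50,0,0,0,0.1,0,127,-75,0,0,0,0.15,0,170,-100,0,0,0,0.2,0,212,-125,0,0,0,0.26,0,255,-150,0,0,0,0.31,0,297,-175,0,0,0,0.36,0,340,-200,0,0,0,0.41,0])

```text
time: 0.9
position: [0.4491, -0.3406, 0.2311]
ee_rot: [0.0, 0.998, -0.07, -0.0]
contact_force: [-0.2, -0.5, -0.1]
gripper_width: 0.0
gripper_force: 0.0
```

Request:
servo_tool(series=[-3,-44,0,0,0,0,0,-6,-88,0,0,0,0,0,-9,-132,0,0,0,0,0,-12,-176,0,0,0,0,0,-15,-220,0,0,0,0,0,-18,-264,0,0,0,0,0,-21,-308,0,0,0,0,0,-24,-352,0,0,0,0,0])

```text
time: 1.7
position: [0.4726, 0.0114, 0.2311]
ee_rot: [0.0, 0.998, -0.069, -0.0]
contact_force: [1.0, -1.5, 0.3]
gripper_width: 0.0002
gripper_force: 0.0
```

Request:
servo_tool(series=[-3,-42,0,0,0,0,0,-6,-84,0,0,0,0,0,-9,-126,0,0,0,0,0,-11,-168,0,0,0,0,0,-13,-204,0,0,0,0,0,-13,-204,40,0,0,0,0,-13,-204,80,0,0,0,0,-13,-204,120,0,0,0,0])

```text
time: 2.5
position: [0.488, 0.2138, 0.1098]
ee_rot: [0.0, 0.998, -0.069, 0.0]
contact_force: [1.2, -0.4, -0.3]
gripper_width: -0.0
gripper_force: 0.0
```

```bash
python3 - <<'E'
from bench import *
import cv2,numpy as np
o=get_obs();print(o['time'],o['position'],o['contact_force'])
t=read_camera('top')['color'][155:225,140:230];s=read_camera('scene')['color'][128:213,255:345]
f=lambda a:cv2.resize(a,(398,398*a.shape[0]//a.shape[1]),interpolation=cv2.INTER_CUBIC)
t,s=f(t),f(s);h=max(len(t),len(s));p=lambda a:cv2.copyMakeBorder(a,0,h-len(a),0,0,cv2.BORDER_CONSTANT)
cv2.imwrite('pics/near1.png',np.hstack([p(t),p(s)]))
E
```

```text
2.5 [0.48800941 0.21378502 0.10979151] [ 1.19763802 -0.43568398 -0.2957786 ]
```

View pics/near1.png

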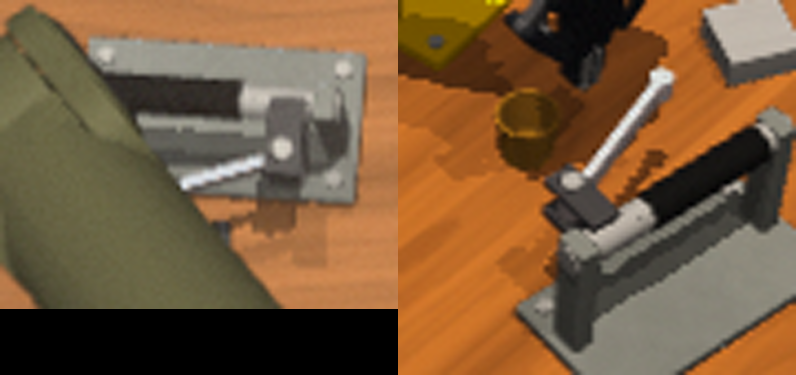

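The finger tips, at (585,80) in the right-hand crop, stand clear in front of the blade and above the pot. Next I'll descend and approach.

Request:
servo_tool(series=[0,0,12,0,0,0,0,0,0,25,0,0,0,0,0,-9,25,0,0,0,0,0,-17,25,0,0,0,0,5,-17,25,0,0,0,0,10,-17,25,0,0,0,0,15,-17,25,0,0,0,0,15,-17,25,0,0,0,0])

```text
time: 3.4
position: [0.5066, 0.2277, 0.0865]
ee_rot: [-0.0, 0.998, -0.07, 0.0]
contact_force: [0.2, 0.6, 0.5]
gripper_width: -0.0002
gripper_force: 0.0
```

Request:
servo_tool(series=[5,0,0,0,0,0,0,10,0,0,0,0,0,0,15,0,0,0,0,0,0,20,0,0,0,0,0,0,25,0,0,0,0,0,0,30,0,0,0,0,0,0,30,0,0,0,0,0,0,30,0,0,0,0,0,0])

```text
time: 4.2
position: [0.5344, 0.2256, 0.0861]
ee_rot: [-0.001, 0.998, -0.068, -0.001]
contact_force: [-4.1, 3.1, -0.0]
gripper_width: -0.0003
gripper_force: 2.1
```

Request:
servo_tool(series=[3,0,0,0,0,0,0,6,0,0,0,0,0,0,9,0,0,0,0,0,0,12,0,0,0,0,0,0,14,0,0,0,0,0,0,15,0,0,0,0,0,0,15,0,0,0,0,0,0,15,0,0,0,0,0,0])

```text
time: 5.0
position: [0.5487, 0.2248, 0.0862]
ee_rot: [-0.001, 0.998, -0.068, -0.001]
contact_force: [-5.0, 4.8, 0.3]
gripper_width: 0.0001
gripper_force: 2.7
```

Request:
servo_tool(series=[1,0,0,0,0,0,0,1,0,0,0,0,0,0,2,0,0,0,0,0,0,2,0,0,0,0,0,0,2,0,0,0,0,0,0,2,0,0,0,0,0,0,2,0,0,0,0,0,0,2,0,0,0,0,0,0])

```text
time: 5.8
position: [0.5506, 0.2246, 0.0862]
ee_rot: [-0.001, 0.998, -0.068, -0.001]
contact_force: [-4.9, 4.4, 0.1]
gripper_width: -0.0002
gripper_force: 2.8
```

Request:
servo_tool(series=[1,0,0,0,0,0,0,1,0,0,0,0,0,0,2,0,0,0,0,0,0,2,0,0,0,0,0,0,2,0,0,0,0,0,0,2,0,0,0,0,0,0,2,0,0,0,0,0,0,2,0,0,0,0,0,0])

```text
time: 6.6
position: [0.5523, 0.2243, 0.0862]
ee_rot: [-0.001, 0.998, -0.068, -0.001]
contact_force: [-5.4, 5.9, 0.9]
gripper_width: 0.0002
gripper_force: 3.2
```

Request:
servo_tool(series=[1,0,0,0,0,0,0,1,0,0,0,0,0,0,2,0,0,0,0,0,0,2,0,0,0,0,0,0,2,0,0,0,0,0,0,2,0,0,0,0,0,0,2,0,0,0,0,0,0,2,0,0,0,0,0,0])

```text
time: 7.4
position: [0.5524, 0.2243, 0.0862]
ee_rot: [-0.001, 0.998, -0.068, -0.003]
contact_force: [-10.6, 5.1, 4.5]
gripper_width: -0.0002
gripper_force: 5.5
```

The motion has stopped near the predicted pose and the force is rising. I'll push a little firmer and check in a picture.

Request:
servo_tool(series=[1,0,0,0,0,0,0,1,0,0,0,0,0,0,2,0,0,0,0,0,0,2,0,0,0,0,0,0,2,0,0,0,0,0,0,2,0,0,0,0,0,0,2,0,0,0,0,0,0,2,0,0,0,0,0,0])

```text
time: 8.2
position: [0.5526, 0.2243, 0.0862]
ee_rot: [-0.0, 0.998, -0.067, -0.005]
contact_force: [-16.2, 3.6, 7.8]
gripper_width: -0.0002
gripper_force: 7.9
```

```bash
python3 - <<'E'
from bench import *
import cv2
o=get_obs();print(o['time'],o['position'],o['contact_force'])
cv2.imwrite('pics/stop1.png',cv2.resize(read_camera('scene')['color'][128:213,265:365],None,fx=7,fy=7,interpolation=cv2.INTER_CUBIC))
E
```

```text
8.2 [0.55255782 0.22427151 0.08615984] [-16.22338783   3.62933341   7.78138263]
```

View pics/stop1.png

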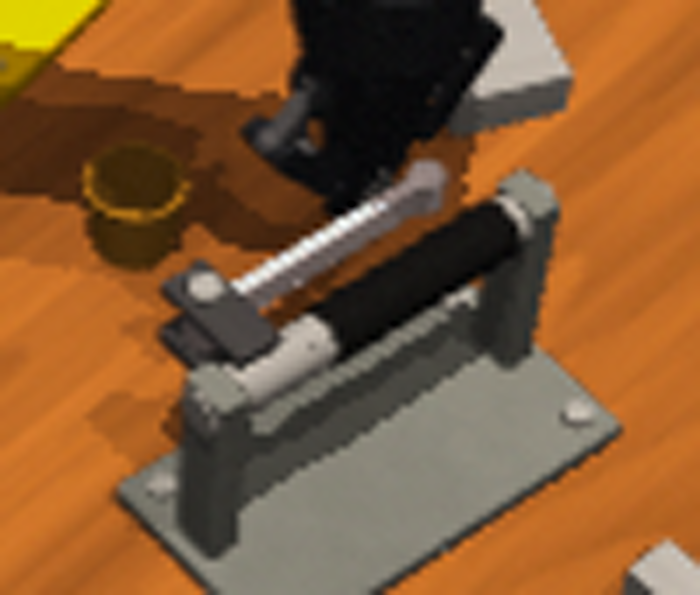

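The blade now lies parallel to the bar, from the pin at (205,285) to the ball at (430,180), with a visible gap. It is at its stop. Now release fully.

Request:
servo_tool(series=[-8,0,0,0,0,0,0,-16,0,0,0,0,0,0,-24,0,0,0,0,0,0,-32,0,0,0,0,0,0,-40,0,0,0,0,0,0,-48,0,0,0,0,0,0,-56,0,0,0,0,0,0,-56,0,0,0,0,0,0])

```text
time: 9.05
position: [0.5022, 0.2299, 0.0868]
ee_rot: [-0.001, 0.998, -0.068, 0.001]
contact_force: [0.0, -0.0, -0.0]
gripper_width: 0.0002
gripper_force: 0.0
```

Request:
servo_tool(series=[0,0,0,0,0,0,0,0,0,0,0,0,0,0,0,0,0,0,0,0,0,0,0,0,0,0,0,0,0,0,0,0,0,0,0,0,0,0,0,0,0,0,0,0,0,0,0,0,0,0,0,0,0,0,0,0])

```text
time: 9.85
position: [0.5025, 0.2288, 0.0863]
ee_rot: [0.0, 0.998, -0.069, -0.0]
contact_force: [-0.1, 0.1, 0.5]
gripper_width: 0.0001
gripper_force: 0.0
```

```bash
python3 - <<'E'
from bench import *
import cv2
o=get_obs();print(o['time'],o['position'],o['contact_force'])
cv2.imwrite('pics/out1.png',cv2.resize(read_camera('scene')['color'][128:213,265:365],None,fx=7,fy=7,interpolation=cv2.INTER_CUBIC))
E
```

```text
9.85 [0.50246601 0.22875055 0.08625246] [-0.09415032  0.05421283  0.49743208]
```

View pics/out1.png

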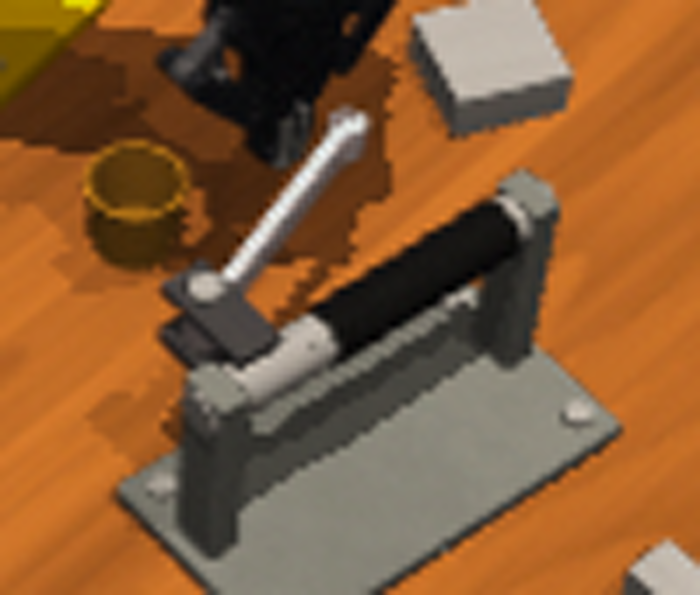

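The lever is fully out, with its ball back at (348,130), and the fingers are clear of it. Press again the same way, 56 mm in total.

Request:
servo_tool(series=[6,0,0,0,0,0,0,12,0,0,0,0,0,0,18,0,0,0,0,0,0,24,0,0,0,0,0,0,30,0,0,0,0,0,0,35,0,0,0,0,0,0,40,0,0,0,0,0,0,44,0,0,0,0,0,0])

```text
time: 10.7
position: [0.545, 0.2253, 0.0861]
ee_rot: [-0.001, 0.998, -0.068, -0.001]
contact_force: [-5.2, 4.9, 0.9]
gripper_width: 0.0001
gripper_force: 2.8
```

Request:
servo_tool(series=[2,0,0,0,0,0,0,4,0,0,0,0,0,0,6,0,0,0,0,0,0,8,0,0,0,0,0,0,9,0,0,0,0,0,0,10,0,0,0,0,0,0,10,0,0,0,0,0,0,10,0,0,0,0,0,0])

```text
time: 11.5
position: [0.5524, 0.2247, 0.086]
ee_rot: [-0.001, 0.998, -0.067, -0.003]
contact_force: [-11.0, 4.5, 4.3]
gripper_width: 0.0003
gripper_force: 5.5
```

Request:
servo_tool(series=[1,0,0,0,0,0,0,2,0,0,0,0,0,0,2,0,0,0,0,0,0,2,0,0,0,0,0,0,2,0,0,0,0,0,0,2,0,0,0,0,0,0,2,0,0,0,0,0,0,2,0,0,0,0,0,0])

```text
time: 12.3
position: [0.5526, 0.2247, 0.086]
ee_rot: [-0.001, 0.998, -0.067, -0.005]
contact_force: [-15.6, 3.6, 8.3]
gripper_width: -0.0001
gripper_force: 7.8
```

The pose and force match the first press at the stop, so I'm handing in.

```bash
python3 - <<'E'
from bench import *
print(get_obs()['contact_force'],job_done())
E
```

```text
the job is handed in; nothing more can be done
[-15.57673887   3.60210617   8.28876199] None
```

I pressed the long lever to its stop, let it spring fully out and pressed it in again; I handed the job in at 12.3 s with the fingers holding it there at about 16 N, and no verdict was returned.

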